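Open the tall tea tin in the foot keeper

TASK

There are two metal tea tins on round wooden feet; open the taller one. Its lid is deep and so tight that the tin would come up with it, so first bring the closed tin to the U-shaped wooden keeper and slide its foot in under the lip, through the open end and fully home to the closed end; then draw the lid straight up off the tin and stand it, open end down, on the worktop clear of the keeper. Leave the opened tin standing in the keeper and do not disturb the short tin.

Things in the scene. Friction and masses are not known exactly. Their poses are not given: they have to be found in the camera images.
- tea_tin: The taller tin without its lid, 220 g. Origin: centre of the foot's underside, z up. Smooth round wooden foot 84 mm across, 8 mm thick, slides easily (friction about 0.25); metal drum 52 mm across, z = 8 to 42 mm; neck 45 mm across, z = 42 to 92 mm, inside the lid, with a knob to z = 97 mm; cork spring pads on the neck grip the lid.
- tea_lid: Lid of the taller tin, 80 g: straight metal cap 52 mm across, 61.5 mm high, closed on top. Origin: centre of its open lower rim, z to its closed top. At the start fully down on the drum (origin 42 mm above the tin's; closed tin 104 mm high). Held by friction: some 5 to 10 N over 50 mm of neck. Gripped by the lid, the closed tin slides along the worktop.
- keeper: U-shaped wooden rail fixed to the worktop, 18 mm high, no floor. Origin: the seat, on the worktop. Mouth at its own -x; the tin goes in along +x. Gap between rails 96 mm, flaring to 120 mm at the mouth end 78 mm before the seat; stop 5 mm beyond the seated foot. From 36 mm before the seat on, a lip overhangs: underside 12 mm up, 64 mm gap for the drum.
- short_tin: Bystander: the shorter closed tin of the same make, 66 mm high, same 84 mm wooden foot and 52 mm drum; its lid stays on. Origin: centre of the underside of its foot.

How it is judged:
On the way, in this order (a step that is already met when the one before it is completed fails the run):
1. the closed tall tin stands in the keeper's seat, lid still on (horizontal distance between tea_tin and keeper below 0.02 m and height (world z) of tea_tin below 0.008 m and z of tea_lid in the frame of tea_tin below 0.06 m), for 0.1 s.
2. the lid is drawn clear above the neck while the tin stays in the keeper (z of tea_lid in the frame of tea_tin above 0.098 m and horizontal distance between tea_tin and keeper below 0.025 m and height (world z) of tea_tin below 0.015 m), for 0.1 s.
At the end, for the whole second after the job is handed in: The opened tall tin stands upright (within about 6 degrees) on the worktop within 25 mm of the keeper's seat; its lid stands at rest open end down on the worktop (upright within about 6 degrees), its middle more than 90 mm from the seat; the short tin is within 30 mm of where it stood (horizontal distance between tea_tin and keeper below 0.025 m and height (world z) of tea_tin below 0.005 m and angle between each of tea_tin, tea_lid's own z axis and vertical below 0.1 rad and height (world z) of tea_lid between -0.006 and 0.006 m and horizontal distance between tea_lid and keeper above 0.09 m and linear speed of each of tea_lid, tea_tin below 0.02 m/s and distance of short_tin from where it was at the start of the episode below 0.03 m); the robot touches nothing.
It fails at once if the short tin is pushed 30 mm or more from its place (distance of short_tin from where it was at the start of the episode above 0.03 m).
It fails at once if the tall tin is tipped by more than about 17 degrees (angle between tea_tin's own z axis and vertical above 0.3 rad).
It also fails if it takes over 54 s, if anything falls off the work surface, if the arm or the gripper's body presses on something with over 40 N, if the wrist force passes 120 N, or if a joint passes its speed limit or range.

ROBOT

A 7-joint arm with a two-finger parallel gripper is mounted at the origin on a cart in front of the work surface, level with it; the furniture and walls round the work are solid. World frame = base frame: x ahead of the robot, y to its left, z up, the work surface at z = 0. Lengths are in m, angles in rad, forces in N, time in s.
With the tool pointing down it reaches from about 0.35 to 0.9 m from the base axis. Payload 7.2 kg.
Tool frame: the origin (TCP) lies at the very end of the fingers, on their centre line; the grasp point (between the pads) lies 19 mm behind it; z points along the fingers, y is the line along which they close (so a half turn about z gives the same grasp; the last joint's range is limited). The gripper opens to 85 mm and grips with 20 to 120 N. Pads are 22 mm wide; open, the fingers measure 114 mm over their backs; the gripper's body (76 mm by 85 mm) begins 54 mm behind the grasp point. The pads swing forward as they close: fully open they stand 13 mm farther back than shut.
Start: joints at [1.141, 0.411, -0.013, 1.596, 0.006, 1.134, -0.082], TCP at [0.221, -0.585, 0.231] pointing down, gripper open.
Joint ranges: [-2.95, 2.95], [-0.29, 1.99], [-1.47, 1.44], [0.14, 2.54], [-1.03, 4.17], [0.13, 1.85], [-2.86, 2.86]. Speed limits (rad/s): [2.39, 2.39, 3.01, 3.01, 3.14, 3.14, 3.14].

INTERFACE

Orientations are given as a rotation vector (axis times angle).
In Python, from plant import arm gives the robot as it stands.
- The arm moves only by the tool send_path, called after "Emit:" as name(argument=value, ...), one argument or row to a line, values as JSON. Schema: {"type":"object","properties":{"ticks":{"type":"array","items":{"type":"array","items":{"type":"number"},"minItems":7,"maxItems":7},"minItems":1,"maxItems":5},"squeeze":{"type":"number"},"only":{"type":"string"},"quiet":{"type":"boolean"},"lines":{"type":"string"}},"required":["ticks"],"additionalProperties":false}. ticks is a list of rows, 1 to 5 of them, each of 7 numbers: dx, dy, dz in cm, then a rotation vector rx, ry, rz in rad, then the opening from 0.0 (shut) to 1.0 (fully open); each row shifts and turns the commanded pose from where the row before left it, along the tool's axes as they then stand; what a row does not reach is not made up. A row lasts 1/12 s, in which the tool goes at most 0.0417 m and 0.125 rad, less where a joint would pass 70% of its speed; a pose out of reach is approached as far as the arm can. The fingers move at their own pace and stop on an object; squeeze is the grip in N (left out, the last holds). Time passes only in rows, so rows that do not move let the fingers close. The tool returns the time, the measured TCP pose, the force, the opening and the grip force at its end. only (a regular expression) keeps the lines of the reply that match it, lines (a string "A,B") keeps lines A to B, and quiet returns only ok. Input that does not fit is refused with a message, and nothing moves.
- arm.get_state(): the state, without advancing time (a new reading comes with each control period).
- arm.snapshot(name): name is "scene" or "top"; returns the picture (420x560x3 uint8, blue, green, red); there is no depth.
- arm.camera_params(name): a dict with "fx", "fy", "cx", "cy" (pixels), "R" (3x3) and "t" (3): a world point X has camera coordinates R X + t. Camera axes: x right, y down, z forward; pixel columns grow to the right and rows downward; lengths in m; the calibration is good to about 2 mm. A picture is of the moment at which its call begins. camera_params takes no time and is no camera call.
- arm.job_done(): hands the job in; it is judged then, once.
The state is a dict: "time_s": time; "joints": joint angles; "qvel": joint speeds; "effort": joint torques, N m; "position": TCP position; "ee_rot": TCP orientation; "contact_force": force on the tool from outside, world axes, zero at the start; "torque": the same for the moment, N m; "opening": opening from 0.0 (shut) to 1.0 (fully open); "grip_force": force on a finger pad.
Only numpy, scipy, OpenCV 4.12 (cv2) and the standard library are available. Lean on these libraries where they do the work, as an engineer would, in place of code of your own. Each camera call takes 0.05 s, during which the arm holds its last target. There are 200 camera calls.

## Working session

There is one attempt and no reset: what is moved stays moved. The work goes in short steps, Python scripts to look and compute and a tool call to move; the robot and the scene stay as the last step left them, time stands still between calls to the robot, and variables do not carry over. Pictures are saved under pics/ and viewed, at most 10 in all, crops included, and the job is handed in when it is done.

```bash
ls; mkdir -p pics
```

Run:
```python
from plant import arm
import cv2
for n in("scene","top"):
    cv2.imwrite(f"pics/{n}0.png",arm.snapshot(n))
    p=arm.camera_params(n);print(n,{k:(v.tolist() if hasattr(v,'tolist') else v) for k,v in p.items()})
print(arm.get_state())
```

```text
pics
plant.py
scene {'fx': 534.7028783821673, 'fy': 534.7028783821673, 'cx': 282.5265004152301, 'cy': 205.12996786784007, 'R': [[-0.5612055000567038, -0.8275270830756518, 0.015726203687116903], [-0.5485093835220466, 0.35762031753720325, -0.7558076241166495], [0.6198272685953481, -0.43278936592861594, -0.6546048593195266]], 't': [0.2832368658252397, 0.30505031694161483, 1.078197894895149]}
top {'fx': 424.0188142882006, 'fy': 424.0188142882006, 'cx': 282.5525726531114, 'cy': 214.08892681692234, 'R': [[-0.019546962371604595, -0.9992521215799368, -0.03336335984336511], [-0.9932593587184969, 0.023221421705811582, -0.11356325062307943], [0.11425306376707177, 0.030918652815988833, -0.9929704297348846]], 't': [0.022761590346449437, 0.4956301726427225, 0.8496598250199427]}
{'time_s': 0.1, 'joints': array([ 1.14079171,  0.41185576, -0.01272463,  1.59697929,  0.00560944,
        1.13429338, -0.08220109]), 'qvel': array([-0.0006667 , -0.00068529,  0.00111191, -0.00384247, -0.00232449,
        0.00047936,  0.00037379]), 'effort': array([ 1.96493311e-03, -6.01830769e+01,  6.83798566e-01, -3.00091302e+01,
        1.40448811e-02,  6.33350268e-03,  6.23644087e-05]), 'position': array([ 0.22103304, -0.58412246,  0.23050701]), 'ee_rot': array([-3.08888809e+00, -5.65025287e-01,  5.91662376e-04]), 'contact_force': array([ 0.61606413,  0.45801302, -1.55354476]), 'torque': array([ 0.01626661, -0.01712327, -0.04344191]), 'grip_force': 0.0, 'opening': 1.0000227932345422}
```

View pics/scene0.png

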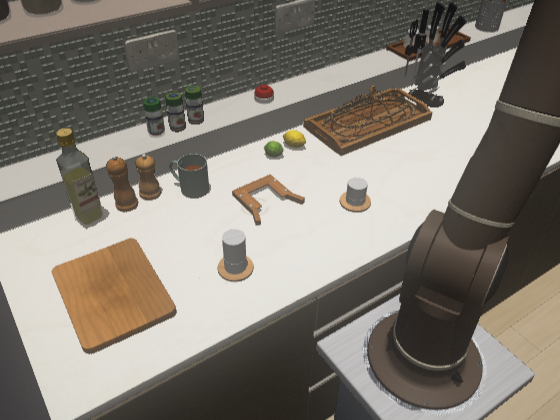

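View pics/top0.png

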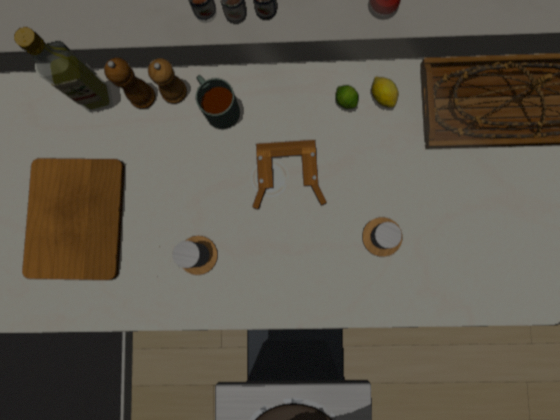

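The scene view shows the tall tin at about (235,255), the short tin at (356,195), and the keeper at (268,195). In the top view the tall tin's foot is at about (197,254), the short tin's at (382,237), and the keeper is centred near (288,172) with its mouth towards the robot. I'll enlarge the top view next.

Create h.py:
```python
import numpy as np, cv2
from plant import arm
def ray(n,u,v,z):
    p=arm.camera_params(n);R=np.array(p["R"]);t=np.array(p["t"])
    c=-R.T@t;d=R.T@np.array([(u-p["cx"])/p["fx"],(v-p["cy"])/p["fy"],1.])
    return c+d*(z-c[2])/d[2]
def proj(n,X):
    p=arm.camera_params(n);x=np.array(p["R"])@np.array(X)+np.array(p["t"])
    return np.array([p["fx"]*x[0]/x[2]+p["cx"],p["fy"]*x[1]/x[2]+p["cy"]])
```

Run:
```python
import cv2
im=cv2.imread("pics/top0.png")
c=im[125:285,160:340]
cv2.imwrite("pics/c1.png",cv2.convertScaleAbs(cv2.resize(c,None,fx=3.6,fy=3.6,interpolation=cv2.INTER_CUBIC),alpha=1.5))
```

```text
(no output)
```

View pics/c1.png

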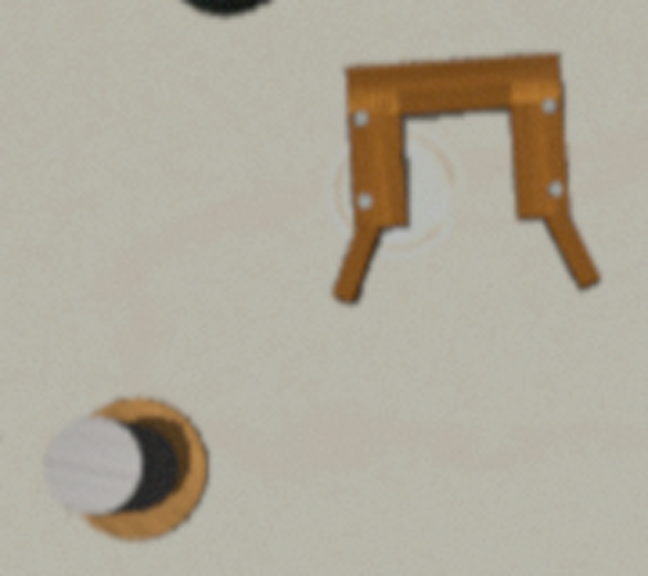

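The enlarged crop shows the tin's foot centred at crop (137,468) and its lid top at (93,466). The keeper lip's inner corners are at (408,117), (510,110), (408,226) and (518,217). The wing tips are near (347,298) and (590,283).

Run:
```python
from h import *
P=lambda u,v,z:ray("top",160+u/3.6,125+v/3.6,z)[:2].round(4)
print("foot",P(137,468,.008),"edges",P(209,468,.008),P(137,396,.008),P(137,541,.008),"lid",P(93,466,.104))
print("bl br",P(408,117,.018),P(510,110,.018)); fl,fr=P(408,226,.018),P(518,217,.018); print("fl fr",fl,fr,np.hypot(*(fl-fr)))
print("outer back",P(347,68,.018),P(560,55,.018),"tips out",P(335,295,.018),P(601,280,.018), "in",P(358,302,.018),P(582,289,.018))
d=fr-fl; ax=np.array([-d[1],d[0]])/np.hypot(*d); ax=ax if ax[0]>0 else -ax
print("axis",ax,np.arctan2(ax[1],ax[0]),"seat",(fl+fr)/2+.036*ax)
b=ray("top",382,237,.008);print("short",b)
for X in ([*P(137,468,.008),.0],[*P(93,466,.104),.104]):print(proj("scene",X))
```

```text
foot [0.4156 0.1929] edges [0.4148 0.1504] [0.4579 0.193 ] [0.3732 0.1928] lid [0.415  0.1938]
bl br [0.619  0.0297] [ 0.6216 -0.0307]
fl fr [0.5536 0.0308] [ 0.5573 -0.0338] 0.06470587299465172
outer back [0.6498 0.0655] [ 0.654  -0.0611] tips out [0.5138 0.0743] [ 0.5189 -0.0811] in [0.5094 0.0609] [ 0.5139 -0.0699]
axis [0.99836378 0.05718183] 0.0572130342129355 seat [5.91391096e-01 5.58545752e-04]
short [ 0.44530654 -0.19429094  0.008     ]
[235.71748713 267.49983943]
[233.54928072 235.90794322]
```

Add to h.py:
```python
from scipy.spatial.transform import Rotation as Ro
def todo(X,yaw_y=None):
    "tool-axis shift to X, and turn about tool z to bring tool y (closing) to world angle yaw_y"
    s=arm.get_state();R=Ro.from_rotvec(s["ee_rot"]).as_matrix()
    y=np.arctan2(R[1,1],R[0,1]);print("t",round(s["time_s"],2),"pos",s["position"].round(4),"y-angle",y.round(3),"z",R[:,2].round(3),"j7",s["joints"][6].round(2),"open",round(s["opening"],2),"grip",round(s["grip_force"],1),"F",s["contact_force"].round(1))
    print("shift",(R.T@(np.array(X)-s["position"])).round(4))
    if yaw_y is not None: print("turn z",[round(-a,3) for a in ((yaw_y-y+np.pi)%(2*np.pi)-np.pi,(yaw_y+np.pi-y+np.pi)%(2*np.pi)-np.pi)])
```

Run:
```python
from h import *
todo([.4,-.25,.23],.035)
todo([.4155,.1933,.19],.035)
```

```text
t 0.1 pos [ 0.221  -0.5841  0.2305] y-angle -1.209 z [-0.001  0.001 -1.   ] j7 -0.08 open 1.0 grip 0.0 F [ 0.6  0.5 -1.6]
shift [ 0.2857 -0.2491  0.0008]
turn z [np.float64(-1.244), np.float64(1.898)]
t 0.1 pos [ 0.221  -0.5841  0.2305] y-angle -1.209 z [-0.001  0.001 -1.   ] j7 -0.08 open 1.0 grip 0.0 F [ 0.6  0.5 -1.6]
shift [ 0.4571 -0.6582  0.0414]
turn z [np.float64(-1.244), np.float64(1.898)]
```

The manual's scale: shifts go in cm. Converting my numbers, 0.029 m is 2.9, -0.025 m is -2.5.

Emit:
send_path(
  ticks=[
    [2.9, -2.5, 0, 0, 0, -0.05, 1],
    [2.9, -2.5, 0, 0, 0, -0.1, 1],
    [2.9, -2.5, 0, 0, 0, -0.1, 1],
    [2.9, -2.5, 0, 0, 0, -0.1, 1],
    [2.9, -2.5, 0, 0, 0, -0.1, 1],
  ],
  squeeze=60,
)

```text
time_s: 0.52
position: [0.285, -0.4033, 0.2308]
ee_rot: [-2.882, -1.249, -0.0]
contact_force: [1.4, 0.3, 0.5]
opening: 0.993
grip_force: 0.0
```

Run:
```python
from h import *
todo([.42,.0,.21],.035)
```

```text
t 0.52 pos [ 0.285  -0.4033  0.2308] y-angle -0.753 z [-0.  0. -1.] j7 0.07 open 0.99 grip 0.0 F [1.4 0.3 0.5]
shift [ 0.3866 -0.1772  0.021 ]
turn z [np.float64(-0.788), np.float64(2.354)]
```

Scaled: 0.037 m is 3.7, 0.04 m is 4.

Emit:
send_path(
  ticks=[
    [3.7, -1.5, 0, 0, 0, -0.1, 1],
    [3.8, -1.2, 0, 0, 0, -0.1, 1],
    [4, -0.8, 0, 0, 0, -0.1, 1],
    [4, -0.5, 0, 0, 0, -0.1, 1],
    [4, 0, 0, 0, 0, -0.1, 1],
  ],
)

```text
time_s: 0.93
position: [0.3541, -0.2152, 0.2312]
ee_rot: [2.485, 1.922, -0.001]
contact_force: [0.4, -0.3, 0.7]
opening: 0.999
grip_force: 0.0
```

Emit:
send_path(
  ticks=[
    [4, 0.5, 0, 0, 0, -0.1, 1],
    [4, 1, 0, 0, 0, -0.1, 1],
    [4, 1, 0, 0, 0, -0.05, 1],
    [4, 1, 0, 0, 0, 0, 1],
    [4, 1, 0, 0, 0, 0, 1],
  ],
)

```text
time_s: 1.35
position: [0.4185, -0.0208, 0.2313]
ee_rot: [2.231, 2.211, -0.0]
contact_force: [-0.7, -0.5, -0.0]
opening: 1.0
grip_force: 0.0
```

Run:
```python
from h import *
todo([.4155,.1933,.19],.035)
```

```text
t 1.35 pos [ 0.4185 -0.0208  0.2313] y-angle -0.009 z [ 0. -0. -1.] j7 -0.14 open 1.0 grip 0.0 F [-0.7 -0.5 -0. ]
shift [ 0.2141 -0.0049  0.0413]
turn z [np.float64(-0.044), np.float64(3.098)]
```

Emit:
send_path(
  ticks=[
    [4, 0, 0.8, 0, 0, -0.044, 1],
    [4, 0, 0.8, 0, 0, 0, 1],
    [4, 0, 0.8, 0, 0, 0, 1],
    [4, 0, 0.8, 0, 0, 0, 1],
    [2, 0, 0, 0, 0, 0, 1],
  ],
)

```text
time_s: 1.77
position: [0.4124, 0.1616, 0.1983]
ee_rot: [-2.176, -2.263, -0.0]
contact_force: [0.3, 0.3, 1.2]
opening: 1.003
grip_force: 0.0
```

Emit:
send_path(
  ticks=[
    [0, 0, 0, 0, 0, 0, 1],
    [0, 0, 0, 0, 0, 0, 1],
  ],
)

```text
time_s: 1.93
position: [0.4135, 0.1581, 0.1989]
ee_rot: [-2.178, -2.263, 0.001]
contact_force: [-0.6, -1.4, 0.2]
opening: 0.999
grip_force: 0.0
```

Run:
```python
from h import *
todo([.4155,.1933,.055],.035)
cv2.imwrite("pics/s2.png",cv2.resize(arm.snapshot("scene")[130:310,130:350],None,fx=3,fy=3,interpolation=cv2.INTER_CUBIC))
```

```text
t 1.93 pos [0.4135 0.1581 0.1989] y-angle 0.038 z [-0.001  0.    -1.   ] j7 -0.61 open 1.0 grip 0.0 F [-0.6 -1.4  0.2]
shift [0.035  0.0035 0.1439]
turn z [np.float64(0.003), np.float64(-3.138)]
```

View pics/s2.png

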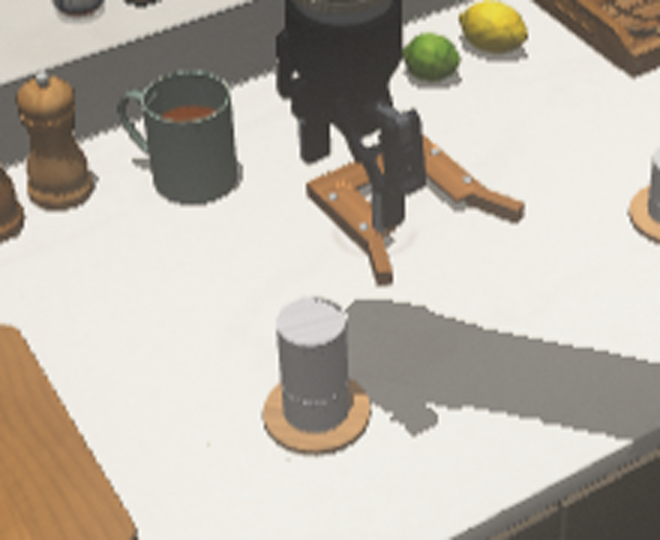

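The crop shows the gripper with its fingers open, above and short of the tin (lid top at crop (312,322)). The tin stands undisturbed. I'll centre over it and go down.

Scaled: 0.035 m is 3.5, 0.03 m is 3.

Emit:
send_path(
  ticks=[
    [3.5, 0.35, 0, 0, 0, 0, 1],
    [0, 0, 0, 0, 0, 0, 1],
    [0, 0, 3, 0, 0, 0, 1],
    [0, 0, 3, 0, 0, 0, 1],
    [0, 0, 3, 0, 0, 0, 1],
  ],
)

```text
time_s: 2.4
position: [0.4172, 0.1904, 0.1086]
ee_rot: [2.184, 2.256, 0.001]
contact_force: [0.8, 0.0, -0.1]
opening: 1.002
grip_force: 0.0
```

Emit:
send_path(
  ticks=[
    [0, 0, 3, 0, 0, 0, 1],
    [0, 0, 1.5, 0, 0, 0, 1],
    [0, 0, 0, 0, 0, 0, 1],
    [0, 0, 0, 0, 0, 0, 1],
  ],
)

```text
time_s: 2.73
position: [0.4162, 0.1909, 0.0641]
ee_rot: [-2.184, -2.258, 0.003]
contact_force: [-0.4, 0.4, -0.0]
opening: 1.001
grip_force: 0.0
```

```bash
python3 - <<'E'
from h import *
todo([.4155,.1933,.055],.035)
E
```

```text
t 2.73 pos [0.4162 0.1909 0.0641] y-angle 0.033 z [-0.002 -0.001 -1.   ] j7 -0.91 open 1.0 grip 0.0 F [-0.4  0.4 -0. ]
shift [ 0.0024 -0.0006  0.0091]
turn z [np.float64(-0.002), np.float64(3.14)]
```

Scaled: 0.009 m is 0.9, 0.0024 m is 0.24.

Emit:
send_path(
  ticks=[
    [0.24, -0.06, 0.9, 0, 0, 0, 1],
    [0, 0, 0, 0, 0, 0, 0.7],
    [0, 0, 0, 0, 0, 0, 0.6],
    [0, 0, 0, 0, 0, 0, 0.4],
    [0, 0, 0, 0, 0, 0, 0.2],
  ],
  squeeze=60,
)

```text
time_s: 3.15
position: [0.4161, 0.1948, 0.0561]
ee_rot: [2.182, 2.259, 0.002]
contact_force: [-2.0, -0.7, 5.8]
opening: 0.6
grip_force: 61.6
```

Emit:
send_path(
  ticks=[
    [0, 0, 0, 0, 0, 0, 0],
    [0, 0, 0, 0, 0, 0, 0],
    [0, 0, 0, 0, 0, 0, 0],
    [0, 0, 0, 0, 0, 0, 0],
  ],
  squeeze=60,
)

```text
time_s: 3.48
position: [0.4161, 0.1948, 0.0561]
ee_rot: [2.182, 2.259, 0.002]
contact_force: [-1.4, -1.7, 7.3]
opening: 0.594
grip_force: 61.6
```

```bash
python3 - <<'E'
from h import *
todo([.460,-.005,.055],.035)
E
```

```text
t 3.48 pos [0.4161 0.1948 0.0561] y-angle 0.035 z [ 0.001 -0.    -1.   ] j7 -0.93 open 0.59 grip 61.6 F [-1.4 -1.7  7.3]
shift [-0.2012  0.0369  0.0012]
turn z [np.float64(-0.0), np.float64(3.142)]
```

Emit:
send_path(
  ticks=[
    [0, 0, -0.1, 0, 0, 0, 0],
    [-1, 0, 0, 0, 0, 0, 0],
    [-2, 0.37, 0, 0, 0, 0, 0],
    [-2, 0.37, 0, 0, 0, 0, 0],
    [-2, 0.37, 0, 0, 0, 0, 0],
  ],
)

```text
time_s: 3.9
position: [0.4291, 0.124, 0.0563]
ee_rot: [2.181, 2.261, 0.0]
contact_force: [0.7, 0.1, -1.3]
opening: 0.597
grip_force: 63.3
```

Emit:
send_path(
  ticks=[
    [-2, 0.37, 0, 0, 0, 0, 0],
    [-2, 0.37, 0, 0, 0, 0, 0],
    [-2, 0.37, 0, 0, 0, 0, 0],
    [-2, 0.37, 0, 0, 0, 0, 0],
    [-2, 0.37, 0, 0, 0, 0, 0],
  ],
)

```text
time_s: 4.32
position: [0.451, 0.0243, 0.0564]
ee_rot: [2.182, 2.26, 0.0]
contact_force: [0.3, 1.4, -0.6]
opening: 0.596
grip_force: 63.3
```

```bash
python3 - <<'E'
from h import *
todo([.460,-.005,.055],.035)
E
```

```text
t 4.32 pos [0.451  0.0243 0.0564] y-angle 0.035 z [ 0. -0. -1.] j7 -0.53 open 0.6 grip 63.3 F [ 0.3  1.4 -0.6]
shift [-0.0296  0.008   0.0014]
turn z [np.float64(-0.0), np.float64(3.141)]
```

Emit:
send_path(
  ticks=[
    [-1.5, 0.4, 0, 0, 0, 0, 0],
    [-1.46, 0.4, 0, 0, 0, 0, 0],
    [0, 0, 0, 0, 0, 0, 0],
    [0, 0, 0, 0, 0, 0, 0],
  ],
)

```text
time_s: 4.65
position: [0.46, -0.0047, 0.0563]
ee_rot: [2.185, 2.257, -0.001]
contact_force: [0.1, -0.6, -1.2]
opening: 0.599
grip_force: 63.3
```

Run:
```python
from h import *
todo([.5915,-.0006,.0564],.035)
cv2.imwrite("pics/t3.png",cv2.convertScaleAbs(cv2.resize(arm.snapshot("top")[125:285,180:380],None,fx=3.6,fy=3.6,interpolation=cv2.INTER_CUBIC),alpha=1.5))
```

```text
t 4.65 pos [ 0.46   -0.0047  0.0563] y-angle 0.032 z [-0. -0. -1.] j7 -0.47 open 0.6 grip 63.3 F [ 0.1 -0.6 -1.2]
shift [-0.0002  0.1316 -0.0002]
turn z [np.float64(-0.003), np.float64(3.139)]
```

View pics/t3.png

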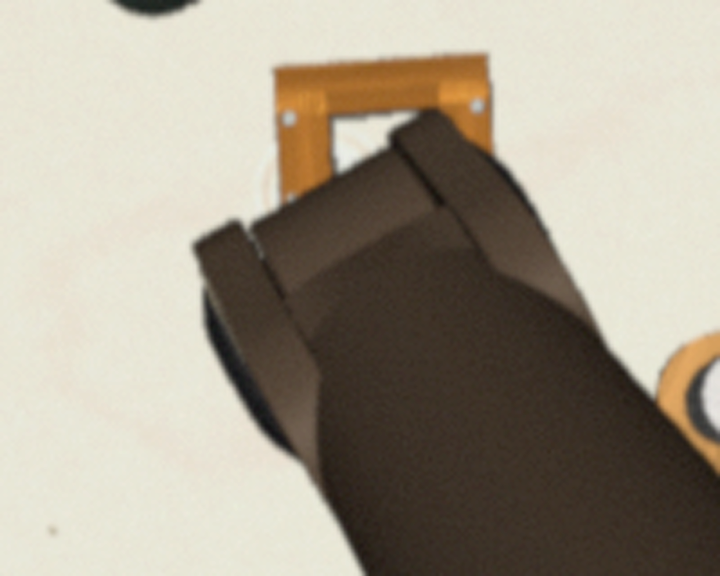

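The arm hides the tin in this view. The keeper at crop (383,110) and the short tin at right (700,395) are unchanged. I'll slide in and watch the force.

Emit:
send_path(
  ticks=[
    [0, 1.2, 0, 0, 0, 0, 0],
    [0, 1.5, 0, 0, 0, 0, 0],
    [0, 1.5, 0, 0, 0, 0, 0],
    [0, 1.5, 0, 0, 0, 0, 0],
    [0, 0.8, 0, 0, 0, 0, 0],
  ],
)

```text
time_s: 5.12
position: [0.5261, 0.0003, 0.0563]
ee_rot: [-2.18, -2.262, -0.002]
contact_force: [0.4, -0.1, -2.4]
opening: 0.6
grip_force: 63.1
```

Emit:
send_path(
  ticks=[
    [0, 1, 0, 0, 0, 0, 0],
    [0, 1, 0, 0, 0, 0, 0],
    [0, 1, 0, 0, 0, 0, 0],
    [0, 1, 0, 0, 0, 0, 0],
  ],
)

```text
time_s: 5.45
position: [0.5657, 0.0004, 0.0563]
ee_rot: [-2.182, -2.26, 0.0]
contact_force: [-1.6, 0.6, 1.8]
opening: 0.6
grip_force: 63.6
```

Run:
```python
from h import *
todo([.5915,-.0006,.0564],.035)
```

```text
t 5.45 pos [5.657e-01 4.000e-04 5.630e-02] y-angle 0.035 z [-0. -0. -1.] j7 -0.44 open 0.6 grip 63.6 F [-1.6  0.6  1.8]
shift [-0.0019  0.0258 -0.0001]
turn z [np.float64(0.0), np.float64(-3.141)]
```

Emit:
send_path(
  ticks=[
    [-0.05, 0.7, 0, 0, 0, 0, 0],
    [-0.05, 0.7, 0, 0, 0, 0, 0],
    [0, 0.7, 0, 0, 0, 0, 0],
    [0, 0.5, 0, 0, 0, 0, 0],
    [0, 0, 0, 0, 0, 0, 0],
  ],
)

```text
time_s: 5.87
position: [0.5924, 0.0001, 0.0563]
ee_rot: [2.182, 2.259, 0.002]
contact_force: [1.1, -0.5, 0.6]
opening: 0.599
grip_force: 63.5
```

Emit:
send_path(
  ticks=[
    [0, 0, 0, 0, 0, 0, 0],
    [0, 0, 0, 0, 0, 0, 0],
  ],
)

```text
time_s: 6.03
position: [0.5912, 0.0001, 0.0563]
ee_rot: [2.182, 2.26, 0.001]
contact_force: [0.2, 0.9, -0.8]
opening: 0.599
grip_force: 63.3
```

Run:
```python
from h import *
todo([.5915,-.0006,.0564],.035)
for n in("scene","top"): cv2.imwrite(f"pics/{n}4.png",arm.snapshot(n))
a=cv2.imread("pics/scene4.png")[130:260,190:340]
cv2.imwrite("pics/s4.png",cv2.resize(a,None,fx=4.5,fy=4.5,interpolation=cv2.INTER_CUBIC))
```

```text
t 6.03 pos [5.912e-01 1.000e-04 5.630e-02] y-angle 0.035 z [ 0.  0. -1.] j7 -0.43 open 0.6 grip 63.3 F [ 0.2  0.9 -0.8]
shift [-0.0007  0.0003 -0.0001]
turn z [np.float64(0.0), np.float64(-3.142)]
```

View pics/s4.png

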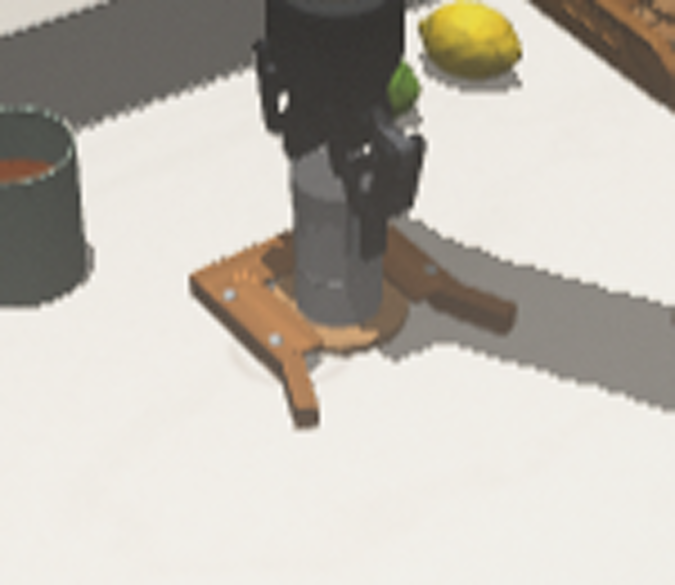

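The crop shows the foot under the lip, with its front edge at about (350,345) standing a little proud of the lip ends, as it should when seated. The lid is still on. Now I'll draw it straight up.

Scaled: -0.006 m is -0.6, -0.003 m is -0.3.

Emit:
send_path(
  ticks=[
    [0, 0, -0.3, 0, 0, 0, 0],
    [0, 0, -0.6, 0, 0, 0, 0],
    [0, 0, -0.6, 0, 0, 0, 0],
    [0, 0, -0.6, 0, 0, 0, 0],
    [0, 0, -0.6, 0, 0, 0, 0],
  ],
  squeeze=80,
)

```text
time_s: 6.55
position: [0.5905, -0.0001, 0.0836]
ee_rot: [-2.182, -2.259, 0.002]
contact_force: [-0.6, -0.5, -7.0]
opening: 0.593
grip_force: 84.0
```

Emit:
send_path(
  ticks=[
    [0, 0, -0.6, 0, 0, 0, 0],
    [0, 0, -0.6, 0, 0, 0, 0],
    [0, 0, -0.6, 0, 0, 0, 0],
    [0, 0, -0.6, 0, 0, 0, 0],
    [0, 0, -0.6, 0, 0, 0, 0],
  ],
)

```text
time_s: 6.97
position: [0.5921, 0.0004, 0.1148]
ee_rot: [2.181, 2.259, 0.003]
contact_force: [-0.4, -0.3, -1.1]
opening: 0.595
grip_force: 84.4
```

Emit:
send_path(
  ticks=[
    [0, 0, -0.6, 0, 0, 0, 0],
    [0, 0, -0.6, 0, 0, 0, 0],
    [0, 0, -0.8, 0, 0, 0, 0],
    [0, 0, -1.5, 0, 0, 0, 0],
    [0, 0, -1.5, 0, 0, 0, 0],
  ],
)

```text
time_s: 7.38
position: [0.5909, 0.0002, 0.164]
ee_rot: [-2.182, -2.26, 0.0]
contact_force: [0.3, 0.4, -1.1]
opening: 0.598
grip_force: 84.4
```

Emit:
send_path(
  ticks=[
    [0, 0, -1.5, 0, 0, 0, 0],
    [0, 0, -1, 0, 0, 0, 0],
    [0, 0, 0, 0, 0, 0, 0],
    [0, 0, 0, 0, 0, 0, 0],
  ],
)

```text
time_s: 7.72
position: [0.5913, 0.0001, 0.1887]
ee_rot: [2.182, 2.259, 0.001]
contact_force: [-0.5, -0.4, -0.8]
opening: 0.592
grip_force: 84.4
```

Run:
```python
from h import *
todo([.48,.16,.013],.035)
cv2.imwrite("pics/s5.png",cv2.resize(arm.snapshot("scene")[90:270,170:370],None,fx=3.3,fy=3.3,interpolation=cv2.INTER_CUBIC))
```

```text
t 7.72 pos [5.913e-01 1.000e-04 1.887e-01] y-angle 0.035 z [ 0.001 -0.    -1.   ] j7 -0.33 open 0.59 grip 84.4 F [-0.5 -0.4 -0.8]
shift [ 0.1638 -0.1059  0.1755]
turn z [np.float64(-0.0), np.float64(3.141)]
```

View pics/s5.png

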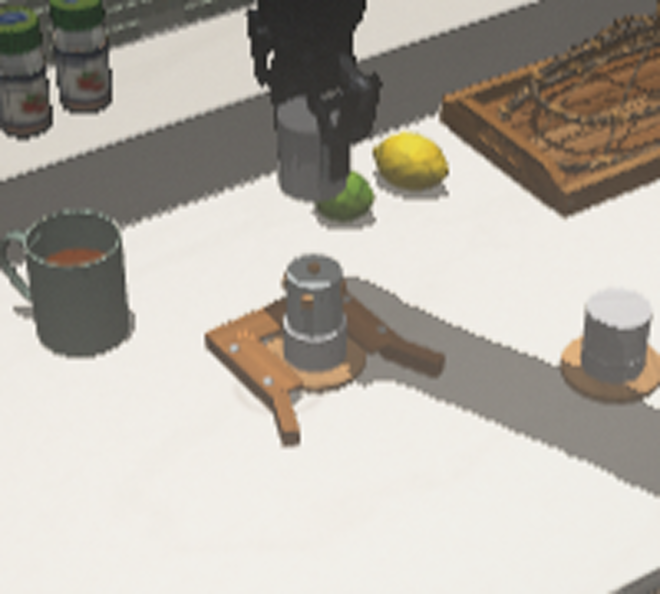

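The crop shows the lid in the gripper well above the bare neck. The opened tin stands in the keeper at (315,320), and the short tin at (615,340) is untouched. Next I'll carry the lid to a free spot.

Scaled: 0.03 m is 3, -0.02 m is -2.

Emit:
send_path(
  ticks=[
    [2, -1.3, 0, 0, 0, 0, 0],
    [3, -2, 0, 0, 0, 0, 0],
    [3, -2, 0, 0, 0, 0, 0],
    [3, -2, 0, 0, 0, 0, 0],
    [3, -2, 1, 0, 0, 0, 0],
  ],
)

```text
time_s: 8.18
position: [0.4925, 0.138, 0.1786]
ee_rot: [2.182, 2.259, 0.002]
contact_force: [0.2, 0.5, -1.7]
opening: 0.591
grip_force: 84.5
```

Emit:
send_path(
  ticks=[
    [2, -1.3, 2, 0, 0, 0, 0],
    [0, 0, 2.5, 0, 0, 0, 0],
    [0, 0, 2.5, 0, 0, 0, 0],
    [0, 0, 2.5, 0, 0, 0, 0],
    [0, 0, 2, 0, 0, 0, 0],
  ],
)

```text
time_s: 8.6
position: [0.4781, 0.1559, 0.0607]
ee_rot: [-2.18, -2.26, 0.004]
contact_force: [0.3, -0.6, -0.9]
opening: 0.598
grip_force: 84.5
```

Emit:
send_path(
  ticks=[
    [0, 0, 1.5, 0, 0, 0, 0],
    [0, 0, 1, 0, 0, 0, 0],
    [0, 0, 0, 0, 0, 0, 0],
    [0, 0, 0, 0, 0, 0, 0],
  ],
)

```text
time_s: 8.93
position: [0.4791, 0.1564, 0.0379]
ee_rot: [-2.181, -2.26, 0.002]
contact_force: [-0.7, 0.2, -0.8]
opening: 0.595
grip_force: 84.5
```

```bash
python3 - <<'E'
from h import *
todo([.48,.16,.0143],.035)
E
```

```text
t 8.93 pos [0.4791 0.1564 0.0379] y-angle 0.035 z [-0.001 -0.    -1.   ] j7 -0.82 open 0.6 grip 84.5 F [-0.7  0.2 -0.8]
shift [0.0036 0.0011 0.0236]
turn z [np.float64(0.0), np.float64(-3.141)]
```

Scaled: 0.01 m is 1, 0.008 m is 0.8.

Emit:
send_path(
  ticks=[
    [0, 0, 1, 0, 0, 0, 0],
    [0, 0, 0.8, 0, 0, 0, 0],
    [0, 0, 0.3, 0, 0, 0, 0],
    [0, 0, 0, 0, 0, 0, 0],
    [0, 0, 0, 0, 0, 0, 0],
  ],
)

```text
time_s: 9.35
position: [0.4795, 0.1563, 0.0172]
ee_rot: [-2.182, -2.26, 0.0]
contact_force: [-0.1, 0.5, -0.3]
opening: 0.594
grip_force: 84.5
```

Emit:
send_path(
  ticks=[
    [0, 0, 0.1, 0, 0, 0, 0],
    [0, 0, 0.1, 0, 0, 0, 0],
    [0, 0, 0, 0, 0, 0, 0],
    [0, 0, 0, 0, 0, 0, 0],
  ],
)

```text
time_s: 9.68
position: [0.4797, 0.1563, 0.0154]
ee_rot: [2.182, 2.26, 0.0]
contact_force: [0.8, -0.2, -0.9]
opening: 0.594
grip_force: 84.5
```

Run:
```python
from h import *
todo([.48,.16,.0143],.035)
```

```text
t 9.68 pos [0.4797 0.1563 0.0154] y-angle 0.035 z [ 0. -0. -1.] j7 -0.86 open 0.59 grip 84.5 F [ 0.8 -0.2 -0.9]
shift [0.0037 0.0005 0.0011]
turn z [np.float64(-0.0), np.float64(3.142)]
```

Scaled: 0.0007 m is 0.07, 0.0006 m is 0.06.

Emit:
send_path(
  ticks=[
    [0, 0, 0.07, 0, 0, 0, 0],
    [0, 0, 0, 0, 0, 0, 0],
    [0, 0, 0.06, 0, 0, 0, 0],
    [0, 0, 0, 0, 0, 0, 0],
    [0, 0, 0, 0, 0, 0, 0],
  ],
)

```text
time_s: 10.1
position: [0.4796, 0.1563, 0.0143]
ee_rot: [2.182, 2.26, 0.0]
contact_force: [-0.7, -0.6, 4.4]
opening: 0.592
grip_force: 85.2
```

Emit:
send_path(
  ticks=[
    [0, 0, 0.06, 0, 0, 0, 0],
    [0, 0, 0, 0, 0, 0, 0],
    [0, 0, 0, 0, 0, 0, 0],
  ],
)

```text
time_s: 10.35
position: [0.4796, 0.1563, 0.0142]
ee_rot: [2.182, 2.259, -0.0]
contact_force: [-3.7, -1.4, 12.5]
opening: 0.592
grip_force: 86.1
```

The lid is on the worktop. I'll ease off, release and rise.

Emit:
send_path(
  ticks=[
    [0, 0, -0.08, 0, 0, 0, 0],
    [0, 0, 0, 0, 0, 0, 0],
    [0, 0, 0, 0, 0, 0, 0.62],
    [0, 0, 0, 0, 0, 0, 0.7],
    [0, 0, 0, 0, 0, 0, 0.85],
  ],
  squeeze=20,
)

```text
time_s: 10.77
position: [0.4795, 0.1563, 0.014]
ee_rot: [-2.182, -2.26, 0.0]
contact_force: [-1.7, 0.9, 0.8]
opening: 0.825
grip_force: 0.0
```

Emit:
send_path(
  ticks=[
    [0, 0, 0, 0, 0, 0, 1],
    [0, 0, 0, 0, 0, 0, 1],
    [0, 0, 0, 0, 0, 0, 1],
  ],
)

```text
time_s: 11.02
position: [0.4796, 0.1563, 0.0141]
ee_rot: [-2.182, -2.26, 0.0]
contact_force: [-0.0, -0.3, -0.1]
opening: 0.997
grip_force: 0.0
```

Emit:
send_path(
  ticks=[
    [0, 0, -1, 0, 0, 0, 1],
    [0, 0, -2, 0, 0, 0, 1],
    [0, 0, -3, 0, 0, 0, 1],
    [0, 0, -4, 0, 0, 0, 1],
    [0, 0, -4, 0, 0, 0, 1],
  ],
)

```text
time_s: 11.43
position: [0.4785, 0.1564, 0.1558]
ee_rot: [-2.18, -2.26, 0.002]
contact_force: [1.8, -0.3, -0.4]
opening: 1.001
grip_force: 0.0
```

Emit:
send_path(
  ticks=[
    [0, -2, -2, 0, 0, 0, 1],
    [0, -3, 0, 0, 0, 0, 1],
    [0, -3, 0, 0, 0, 0, 1],
    [0, 0, 0, 0, 0, 0, 1],
    [0, 0, 0, 0, 0, 0, 1],
  ],
)

```text
time_s: 11.85
position: [0.3986, 0.1532, 0.1751]
ee_rot: [2.179, 2.26, -0.0]
contact_force: [1.1, 0.1, 0.4]
opening: 0.997
grip_force: 0.0
```

Run:
```python
from h import *
todo([.48,.16,.0143],.035)
a=arm.snapshot("scene")[130:290,180:400];b=arm.snapshot("top")[125:285,170:390]
cv2.imwrite("pics/f.png",cv2.resize(np.vstack([a,b]),None,fx=1.85,fy=1.85,interpolation=cv2.INTER_CUBIC))
```

```text
t 11.85 pos [0.3986 0.1532 0.1751] y-angle 0.036 z [ 0.001 -0.002 -1.   ] j7 -0.65 open 1.0 grip 0.0 F [1.1 0.1 0.4]
shift [0.0041 0.0813 0.1609]
turn z [np.float64(0.001), np.float64(-3.14)]
```

View pics/f.png

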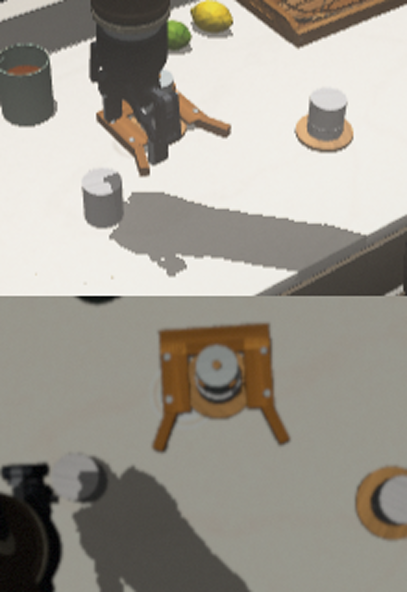

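The lid stands upright on the worktop, at (103,198) in the scene view and (78,478) in the top view. The opened tin is seated in the keeper at (217,375), the short tin is in its place and the gripper is clear. I'll hand in.

```bash
python3 -c "
from plant import arm
print(arm.job_done())"
```

```text
the job is handed in; nothing more can be done
None
```

I handed the job in at about 12 s of robot time: the opened tall tin stands in the keeper, its lid stands open end down on the worktop about 19 cm from the seat, and the short tin looks undisturbed in the last pictures; the judge's verdict was not shown.

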